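Snap the bearing blocks into their storage nests

ROBOT

A 6-joint arm with a two-finger parallel gripper is mounted at the origin on the work surface. World frame = base frame: x ahead of the robot, y to its left, z up, the work surface at z = 0. Lengths are in m, angles in rad, forces in N, time in s.
With the tool pointing down it reaches from about 0.35 to 0.775 m from the base axis. Payload 7.3 kg.
Tool frame: the origin (TCP) lies midway between the tips of the shut fingers; the grasp point (between the pads) lies 19 mm behind it (robot.grip_depth is the z of the grasp point in the tool frame, in m); z points along the fingers, y is the line along which they close (so a half turn about z gives the same grasp; the last joint's range is limited). The gripper opens to 92 mm and grips with 3 to 60 N. Pads are 19 mm wide; open, the fingers measure 130 mm over their backs; the gripper's body (75 mm by 190 mm) begins 47 mm behind the grasp point.
Start: joints at [0.979, 0.342, 1.524, -0, 1.275, -0.146], TCP at [0.226, 0.474, 0.227] pointing down, gripper open.
Joint ranges: [-2.53, 2.53], [-0.77, 2.02], [0.04, 2.7], [-1, 4.14], [0.28, 2.66], [-3.11, 3.11]. Speed limits (rad/s): [2.57, 2.57, 3.14, 3.14, 3.14, 3.14].

INTERFACE

Orientations are given as [roll, pitch, yaw] about the fixed x, y, z axes, in that order (R = Rz(yaw) Ry(pitch) Rx(roll)).
In Python, from cell import robot, viewer gives the robot as it stands.
- The arm moves only by the tool step_arm, never from a script. Its argument "increments" is a list of rows, each an object with "delta_pos": the shift along the tool's x, y, z in cm, a list of three; "dr": the turn, a rotation vector about the tool's x, y, z in degrees, a list of three; "fingers": the closure, from -1 (fully open) to 1 (shut), so that 0 is half open. In form: [{"delta_pos": [tx, ty, tz], "dr": [wx, wy, wz], "fingers": fingers}, ...]. A call has exactly 5 rows; each row is the pose to reach, as a shift and turn from the pose commanded when the call began, along the tool's axes at that moment; what a row does not reach only later rows make up. A row lasts 1/8 s, in which the tool goes at most 62.5 mm and 10.7 degrees, less where a joint would pass 70% of its speed; a pose out of reach is approached as far as the arm can. A call with a gripper value outside its range is refused whole. The fingers move at their own pace and stop on an object; "newtons" is the grip in N (left out, the last holds). Time passes only in rows, so rows that repeat a pose let the fingers close, or fill a call up. It gives the time, the measured TCP pose, the force, the opening and the grip force at its end, in the units of the state.
- robot.observe(): the state, without advancing time (a new reading comes with each control period).
- viewer.read_camera(name): name is "side" or "top" or "wrist"; returns the picture (480x640x3 uint8, red, green, blue); there is no depth.
- viewer.camera_params(name): a dict with "K" (3x3 intrinsics, pixels), "k1" (the pictures are not rectified: a ray, as slopes to the right and down, at radius r is drawn at 1 + k1 r^2 times it, then the intrinsics apply), "T" (4x4, takes a point from camera to world coordinates). Camera axes: x right, y down, z forward; pixel columns grow to the right and rows downward; lengths in m; the calibration is good to about 2 mm. A picture is of the moment at which its call begins: read the wrist's pose just before it. camera_params takes no time and is no camera call; for the wrist camera it gives the pose at the moment of the call.
- robot.hand_in(): hands the job in; it is judged then, once.
The state is a dict: "time": time; "qpos": joint angles; "qvel": joint speeds; "joint_efforts": joint torques, N m; "tool_pos": TCP position; "tool_rot": TCP orientation; "contact_force": force on the tool from outside, world axes, zero at the start; "torque": the same for the moment, N m; "opening": finger opening in m; "grip_force": force on a finger pad.
Only numpy, scipy, OpenCV 4.12 (cv2) and the standard library are available. Lean on these libraries where they do the work, as an engineer would, in place of code of your own. Each camera call takes 0.05 s, during which the arm holds its last target. There are 200 camera calls.

TASK

Put the two aluminium bearing blocks away in the white nests, each in the nest its foot fits: tuck one end of the foot under the nest's fixed lip, then swing the other end down until the spring latch snaps over it and the block lies flat. Let go of both, and leave the wrench, screwdriver and tin where they are.

Things in the scene. Friction and masses are not known exactly. Their poses are not given: they have to be found in the camera images.
- slim_block_center (a point): Centre of the slim bearing block, 35 mm above its underside. Bare aluminium: flat foot 130 long (x) x 44 wide (y) x 12 thick; on its middle a round-topped housing 60 long x 34 wide, flat faces at y = +-17, total height 70. x along the foot, z up; same when turned end for end. 0.4 to 0.8 kg, stands upright and loose on the bench.
- broad_block_center (a point): Centre of the broad bearing block, 35 mm above its underside. Bare aluminium: flat foot 100 long (x) x 62 wide (y) x 12 thick; on its middle a round-topped housing 56 long x 50 wide, flat faces at y = +-25, total height 70. x along the foot, z up; same when turned end for end. 0.4 to 0.8 kg, stands upright and loose on the bench.
- slim_nest: Nest for the slim (long, narrow-footed) block: a grey base bolted down, 4 mm thick, 213 x 78, and on it a white insert with the pocket, clamped fast anywhere within 10 mm either way along x (where is not reported: see it or feel for it). Origin: bench surface, in the middle of that adjustment and of the width; z up, x along the pocket from the fixed lip to the spring latch, roughly away from the robot.
- broad_nest: Nest for the broad (short, wide-footed) block: a grey base bolted down, 4 mm thick, 183 x 96, and on it a white insert with the pocket, clamped fast anywhere within 10 mm either way along x (where is not reported: see it or feel for it). Origin: bench surface, in the middle of that adjustment and of the width; z up, x along the pocket from the fixed lip to the spring latch, roughly away from the robot.
- slim_floor (a point): 10 mm above the nest's origin, at the height of the pocket floor; it does not move with the insert. Pocket 133 mm long, 48 wide; side rails 6 thick, 12 above the floor. At the -x end a stop wall 22 high carries the lip: 7 mm out over the pocket, underside 16, top 22 above the floor. At the +x end a stop 8 high and the latch, nose 6 mm over the pocket. Foot enters tilted, about 24 degrees.
- broad_floor (a point): 10 mm above the nest's origin, at the height of the pocket floor; it does not move with the insert. Pocket 103 mm long, 66 wide; side rails 6 thick, 12 above the floor. At the -x end a stop wall 22 high carries the lip: 7 mm out over the pocket, underside 16, top 22 above the floor. At the +x end a stop 8 high and the latch, nose 6 mm over the pocket. Foot enters tilted, about 24 degrees.
- slim_latch (a joint): Travel of that nest's latch, m: 0 = sprung fully out over the pocket (locked), to 0.009 pushed back along +x; spring 4 N at 0, 10 N at 0.009. Steel, 26 mm wide: nose underside 14 above the floor, over it a ramp leaning back 25 degrees from vertical, top 31 above the floor. Pressing the block's end down past it takes roughly 10 to 15 N.
- broad_latch (a joint): Travel of that nest's latch, m: 0 = sprung fully out over the pocket (locked), to 0.009 pushed back along +x; spring 4 N at 0, 10 N at 0.009. Steel, 26 mm wide: nose underside 14 above the floor, over it a ramp leaning back 25 degrees from vertical, top 31 above the floor. Pressing the block's end down past it takes roughly 10 to 15 N.
- slim_block: The slim block itself; origin in the middle of its underside, axes as its centre point.
- broad_block: The broad block itself; origin in the middle of its underside, axes as its centre point.
- wrench: Bystander: steel wrench, 150 long, lying flat near the robot.
- screwdriver: Bystander: screwdriver, 190 long, lying flat beyond the blocks on the left.
- tin: Bystander: grey tin, 68 diameter, 90 high, standing on the right.
Mind the look-alikes: they are no part of the job. What is shaped like the broad_nest but orange or pink is not meant.

How it is judged:
By the outcome, as a careful person would: the job done as asked, in the order asked, and still so for the second after the job is handed in, with the robot touching nothing.
It also fails if it takes over 72 s, if anything falls off the work surface, if the arm or the gripper's body presses on something with over 40 N, if the wrist force passes 120 N, or if a joint passes its speed limit or range.

## Working session

There is one attempt and no reset: what is moved stays moved. The work goes in short steps, Python scripts to look and compute and a tool call to move; the robot and the scene stay as the last step left them, time stands still between calls to the robot, and variables do not carry over. Pictures are saved under pics/ and viewed, at most 13 in all, crops included, and the job is handed in when it is done.

Besides the shell and the picture viewer there is one more tool, called after "Request:" as name(argument=value, ...) on one line, values as JSON. step_arm: Moves the arm, as the interface text tells. Its arguments: {"type":"object","properties":{"increments":{"type":"array"},"newtons":{"type":"number"}},"required":["increments"]}

```bash
mkdir -p pics; ls; python3 - <<'E'
from cell import robot, viewer
import cv2,numpy as np
for n in("top","side"):
    im=viewer.read_camera(n); cv2.imwrite(f"pics/{n}0.png",im[:,:,::-1])
    p=viewer.camera_params(n); print(n,np.round(p["K"],1).tolist(),p["k1"],np.round(p["T"],4).tolist())
print(robot.observe())
E
```

```text
pics
top [[587.8, 0.0, 323.5], [0.0, 587.8, 246.7], [0.0, 0.0, 1.0]] 0.0029753925070497107 [[0.0534, -0.978, 0.2016, 0.2044], [-0.9986, -0.0535, 0.0048, -0.119], [0.0061, -0.2015, -0.9795, 1.4844], [0.0, 0.0, 0.0, 1.0]]
side [[447.7, 0.0, 325.0], [0.0, 447.7, 235.2], [0.0, 0.0, 1.0]] -0.04967117983636661 [[0.7332, -0.4123, 0.5407, -0.0599], [-0.68, -0.4473, 0.581, -0.7185], [0.0023, -0.7937, -0.6083, 0.6945], [0.0, 0.0, 0.0, 1.0]]
{'time': 0.1, 'qpos': array([ 9.78999268e-01,  3.42668432e-01,  1.52491402e+00, -1.30963822e-05,
        1.27539492e+00, -1.46004989e-01]), 'qvel': array([-3.05533327e-04,  1.38441431e-04, -2.96244698e-03,  8.42315777e-06,
        2.17720572e-03, -2.17269229e-04]), 'joint_efforts': array([ 1.54776197e-03, -4.32006419e+01, -2.44693744e+01,  7.19139352e-02,
        5.26839180e-02, -6.85971054e-05]), 'tool_pos': array([0.22614921, 0.47339713, 0.22610908]), 'tool_rot': array([-3.14022085e+00, -1.89067674e-04,  2.69580428e+00]), 'contact_force': array([ 0.69467273, -0.09953906,  0.45461817]), 'torque': array([0.02376471, 0.01893862, 0.00951381]), 'grip_force': 0.0, 'opening': 0.09223786774724951}
```

View pics/top0.png

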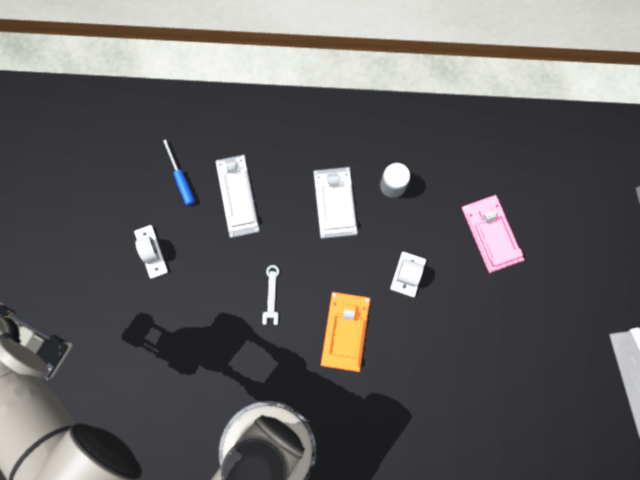

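View pics/side0.png

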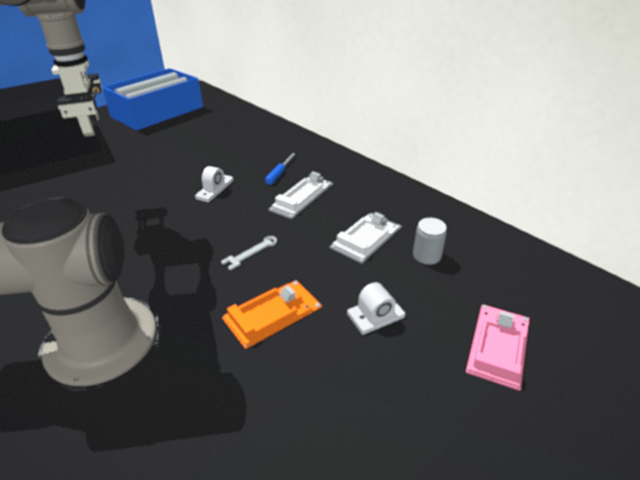

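Nest candidates in the top view: white (237,195), white (335,203), orange (346,332) and pink (493,233). The two white ones fit the description. The longer, narrower one at 237 is the slim nest and the wider one at 335 is the broad nest; orange and pink are look-alikes. The blocks are slim (150,252) and broad (408,274). I'll confirm this in a crop and take coarse poses.

```bash
cat > h.py <<'E'
from cell import robot, viewer
import cv2,numpy as np
from scipy.spatial.transform import Rotation as Rn
def ray(p,uv):
    K=p["K"];d=(np.array(uv,float)-[K[0,2],K[1,2]])/[K[0,0],K[1,1]]
    x=d.copy()
    for _ in range(20): x=d/(1+p["k1"]*(x@x))
    T=np.array(p["T"]);return T[:3,3],T[:3,:3]@np.array([*x,1])
def onz(p,uv,z):
    o,d=ray(p,uv);return o+d*(z-o[2])/d[2]
def proj(p,X):
    T=np.array(p["T"]);c=T[:3,:3].T@(np.array(X,float)-T[:3,3]);s=c[:2]/c[2]
    s=s*(1+p["k1"]*(s@s));K=p["K"];return np.array([K[0,0]*s[0]+K[0,2],K[1,1]*s[1]+K[1,2]])
def snap(n,f):
    p=viewer.camera_params(n);im=viewer.read_camera(n)
    cv2.imwrite(f"pics/{f}.png",im[:,:,::-1]);return im,p
def rel(pos,rpy):
    """cm shift and rotvec deg from the present tool pose to the given pose"""
    s=robot.observe();R0=Rn.from_euler("xyz",s["tool_rot"]);R1=Rn.from_euler("xyz",rpy)
    return np.round(R0.inv().apply(np.array(pos)-s["tool_pos"])*100,2),np.round((R0.inv()*R1).as_rotvec(degrees=True),2)
E
python3 - <<'E'
from h import *
im,p=snap("top","top1")
c=im[120:300,115:450];cv2.imwrite("pics/crop1.png",cv2.resize(c[:,:,::-1],None,fx=2.38,fy=2.38,interpolation=cv2.INTER_CUBIC))
g=im.min(2); m=(g>110).astype(np.uint8)
for c in cv2.findContours(m,0,1)[0]:
    (x,y),(w,h),a=cv2.minAreaRect(c); A=cv2.contourArea(c)
    if 60<A<6000 and 90<y<300:
        b=cv2.boxPoints(cv2.minAreaRect(c)); W=[onz(p,q,0.01)[:2] for q in b]
        C=np.mean(W,0);e=[W[1]-W[0],W[2]-W[1]];L=[np.linalg.norm(v) for v in e];v=e[int(L[1]>L[0])]
        print((int(x),int(y)),A,np.round(C,3),np.round(L,3),"axis deg",np.round(np.degrees(np.arctan2(v[1],v[0])),1))
p=viewer.camera_params("wrist");print(np.round(p["K"],1).tolist(),p["k1"],np.round(p["T"],4).tolist())
E
```

```text
(270, 294) 514.5 [0.379 0.015] [0.15  0.041] axis deg 3.0
(407, 273) 1043.0 [ 0.449 -0.329] [0.107 0.068] axis deg -15.7
(148, 251) 1005.5 [0.471 0.332] [0.057 0.137] axis deg -155.6
(492, 232) 2590.5 [ 0.569 -0.545] [0.104 0.191] axis deg -157.9
(334, 202) 2470.5 [ 0.628 -0.135] [0.1   0.186] axis deg -171.4
(393, 176) 644.5 [ 0.705 -0.286] [0.089 0.072] axis deg -61.2
(236, 195) 2316.5 [0.632 0.122] [0.082 0.216] axis deg -164.7
(170, 154) 84.5 [0.733 0.306] [0.009 0.096] axis deg -153.6
[[338.8, 0.0, 327.3], [0.0, 338.8, 241.0], [0.0, 0.0, 1.0]] -0.055196254451162635 [[0.4304, 0.8607, 0.2719, 0.1524], [0.9026, -0.4105, -0.1295, 0.5085], [0.0001, 0.3012, -0.9536, 0.385], [0.0, 0.0, 0.0, 1.0]]
```

View pics/crop1.png

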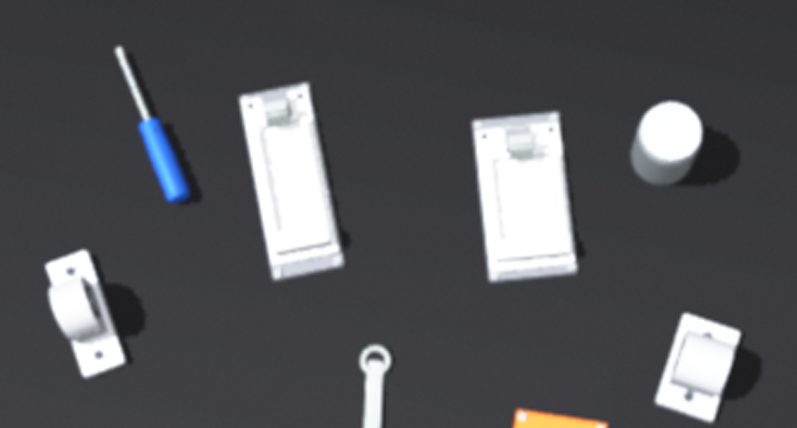

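The crop confirms it: the white slim nest is at left and the white broad nest at right, with their latches at the far end. The blocks are slim at far left and broad at right. Next I'll go above the slim block and look from near.

```bash
python3 - <<'E'
from h import *
print(rel([.471,.332,.17],[np.pi,0,np.radians(204.4)]))
E
```

```text
(array([-28.19,  -2.2 ,   5.62]), array([-6.000e-02, -4.000e-02, -4.994e+01]))
```

Request:
step_arm(increments=[{"delta_pos": [-5.6,-0.4,1.1],"dr": [0,0,-10],"fingers": -1},{"delta_pos": [-11.3,-0.9,2.2],"dr": [0,0,-20],"fingers": -1},{"delta_pos": [-16.9,-1.3,3.4],"dr": [0,0,-30],"fingers": -1},{"delta_pos": [-22.6,-1.8,4.5],"dr": [0,0,-40],"fingers": -1},{"delta_pos": [-28.2,-2.2,5.6],"dr": [-0.06,-0.04,-49.9],"fingers": -1}])

```text
time: 0.78
tool_pos: [0.4727, 0.3311, 0.1702]
tool_rot: [3.141, 0.001, -2.711]
contact_force: [0.5, 1.1, 0.2]
opening: 0.0918
grip_force: 0.0
```

```bash
python3 - <<'E'
from h import *
for i in range(3): robot.observe(); viewer.read_camera("top")
im,p=snap("wrist","w1")
s=robot.observe();print(s["tool_pos"],np.degrees(s["tool_rot"]),s["qpos"])
E
```

```text
[0.47148518 0.33147158 0.16990157] [ 1.79944424e+02 -4.72214677e-02 -1.55871238e+02] [ 4.79244325e-01  4.84149531e-01  1.46353669e+00  1.09260330e-03
  1.19467308e+00 -1.51307967e+00]
```

View pics/w1.png

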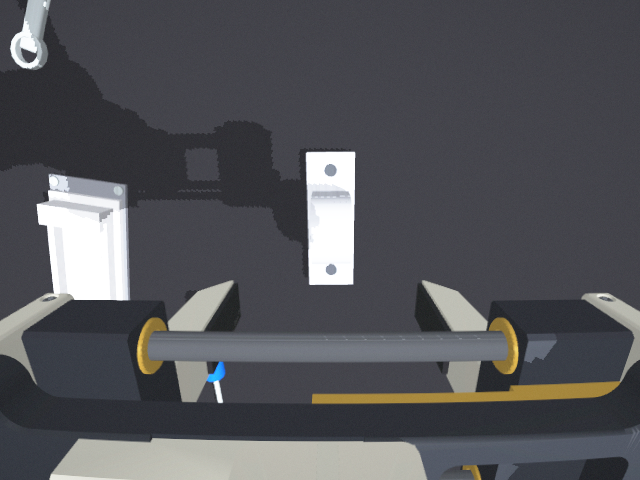

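The wrist view shows the slim block aligned with the image: foot columns 306–355, rows 152–284, bolt holes at (330,170) and (331,269). The slim nest's lip end is at left, around (80,210).

```bash
cat >> h.py <<'E'
def foot(im,p,roi,z=0.012,th=100):
    x0,y0,x1,y1=roi;m=np.zeros(im.shape[:2],np.uint8);m[y0:y1,x0:x1]=(im.min(2)>th)[y0:y1,x0:x1]
    m=cv2.morphologyEx(m,cv2.MORPH_CLOSE,np.ones((9,9)))
    c=max(cv2.findContours(m,0,1)[0],key=cv2.contourArea)
    W=np.array([onz(p,q[0],z)[:2] for q in c],np.float32)*1000
    r=cv2.minAreaRect(W);b=cv2.boxPoints(r);e=b[1]-b[0],b[2]-b[1]
    v=max(e,key=np.linalg.norm);v=v*np.sign(v[0])
    return np.array(r[0])/1000,[float(np.linalg.norm(q)) for q in e],float(np.degrees(np.arctan2(v[1],v[0])))
E
python3 - <<'E'
from h import *
im=cv2.imread("pics/w1.png")[:,:,::-1];p=viewer.camera_params("wrist")
c,L,a=foot(im,p,(290,130,370,295));print(c,L,a)
h=[onz(p,q,.012)[:2] for q in((330.5,170),(331,269.5))];print(np.mean(h,0),h[1]-h[0],np.degrees(np.arctan2(*(h[1]-h[0])[::-1])))
print(rel([*c,.022],[np.pi,0,np.radians(180+a)]))
E
```

```text
[0.46871457 0.33377148] [45.83425521850586, 131.90267944335938] 24.35446548461914
[0.46909287 0.33413058] [0.08976399 0.04115375] 24.629854085842247
(array([ 0.15,  0.31, 14.79]), array([ 0.06, -0.05, -0.23]))
```

```bash
python3 - <<'E'
from h import *
print(rel([.632,.122,.18],[np.pi,0,np.radians(195.3)]))
E
```

```text
(array([ -6.09, -25.68,  -1.04]), array([ 0.05, -0.05,  8.83]))
```

Request:
step_arm(increments=[{"delta_pos": [-1.2,-5.1,-1],"dr": [0,0,2],"fingers": -1},{"delta_pos": [-2.4,-10.3,-1],"dr": [0,0,4],"fingers": -1},{"delta_pos": [-3.7,-15.4,-1],"dr": [0,0,6],"fingers": -1},{"delta_pos": [-4.9,-20.5,-1],"dr": [0,0,7.5],"fingers": -1},{"delta_pos": [-6.1,-25.7,-1],"dr": [0.05,-0.05,8.8],"fingers": -1}])

```text
time: 1.6
tool_pos: [0.6329, 0.124, 0.1812]
tool_rot: [3.141, 0.002, -2.87]
contact_force: [-0.5, 0.8, 0.3]
opening: 0.092
grip_force: 0.0
```

```bash
python3 - <<'E'
from h import *
for i in range(3): viewer.read_camera("top")
im,p=snap("wrist","w2")
np.save("p2.npy",p,allow_pickle=True)
cv2.imwrite("pics/w2c.png",cv2.resize(im[90:330,200:460,::-1],None,fx=2.5,fy=2.5,interpolation=cv2.INTER_CUBIC))
g=im.min(2);c=im[90:330,200:460].astype(float)*1.0
s=robot.observe();print(s["tool_pos"],np.degrees(s["tool_rot"]))
print(rel([.628,-.135,.18],[np.pi,0,np.radians(188.6)]))
E
```

```text
[0.63223418 0.1241434  0.18057041] [ 1.79952088e+02  7.45370914e-02 -1.64508060e+02]
(array([  7.33, -24.86,   0.03]), array([0.05, 0.07, 6.89]))
```

View pics/w2c.png

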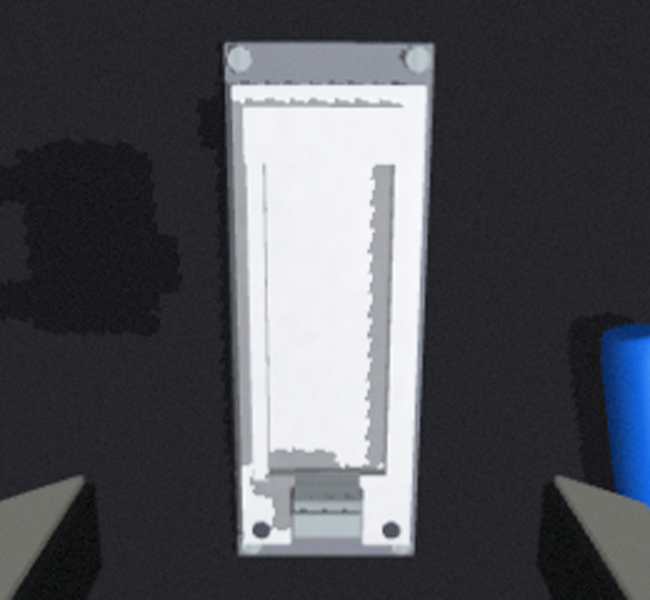

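Crop of the slim nest: grey base corners at (224,43), (434,43), (414,556) and (240,556). The rails begin at row 165, which is the lip edge. The latch-end stop is at row 470 and the latch is around (327,500). I'll convert these to nest coordinates.

```bash
python3 - <<'E'
from h import *
p=np.load("p2.npy",allow_pickle=True).item()
f=lambda u,v,z:onz(p,(u/2.5+200-.3,v/2.5+90-.3),z)[:2]
# base corners: bottom outline at z=0..4
z=.004
C=np.array([f(224,43,z),f(434,43,z),f(414,556,z),f(240,556,z)]);O=C.mean(0)
ax=(C[2]+C[3]-C[0]-C[1])/2;L=np.linalg.norm(ax);ax/=L;ay=np.array([-ax[1],ax[0]])
print("O",O,"len",L,np.linalg.norm(C[1]-C[0]),np.linalg.norm(C[2]-C[3]),"deg",np.degrees(np.arctan2(ax[1],ax[0])))
for n,u,v,z in [("insert -x edge",330,85,.01),("walltop -x?",330,104,.032),("lip edge L",265,165,.032),("lipR",393,165,.032),("stop top",330,470,.018),("stop floor",330,470,.01),("railL top",265,320,.022),("railR top",393,320,.022),("railR floor",372,320,.01),("insert +x edge",390,545,.01),("latch nose top",327,500,.041),("railL lo",268,460,.022),("railR lo",386,460,.022),("bL",232,300,.004),("bR",423,300,.004)]:
    d=f(u,v,z)-O;print(n,np.round([d@ax*1000,d@ay*1000],1))
E
```

```text
O [0.63282054 0.12644197] len 0.2141738543105113 0.07811470062104409 0.07769196650971809 deg 15.3817013418086
insert -x edge [-91.9   0.3]
walltop -x? [-85.    0.1]
lip edge L [-64.2 -22.8]
lipR [-64.3  22.4]
stop top [59.   0.9]
stop floor [62.6  1. ]
railL top [ -5.5 -24.4]
railR top [-5.5 24.8]
railR floor [-2.5 17.5]
insert +x edge [98.2 27.4]
latch nose top [61.5 -0.5]
railL lo [ 52.9 -24.3]
railR lo [52.9 23.6]
bL [ -9.4 -38.8]
bR [-9.4 38.3]
```

Request:
step_arm(increments=[{"delta_pos": [1.5,-5.0,0],"dr": [0,0,2],"fingers": -1},{"delta_pos": [2.9,-10,0],"dr": [0,0,4],"fingers": -1},{"delta_pos": [4.4,-14.9,0],"dr": [0,0,5],"fingers": -1},{"delta_pos": [5.8,-19.9,0],"dr": [0,0,6],"fingers": -1},{"delta_pos": [7.3,-24.9,0],"dr": [0.05,0.07,6.9],"fingers": -1}])

```text
time: 2.42
tool_pos: [0.629, -0.1346, 0.1811]
tool_rot: [-3.141, 0.001, -2.989]
contact_force: [0.3, 0.1, 0.3]
opening: 0.0917
grip_force: 0.0
```

```bash
python3 - <<'E'
from h import *
for i in range(3): viewer.read_camera("top")
im,p=snap("wrist","w3")
np.save("p3.npy",p,allow_pickle=True)
cv2.imwrite("pics/w3c.png",cv2.resize(im[90:330,200:460,::-1],None,fx=2.5,fy=2.5,interpolation=cv2.INTER_CUBIC))
s=robot.observe();print(s["tool_pos"],np.degrees(s["tool_rot"]))
print(rel([.449,-.329,.17],[np.pi,0,np.radians(180-15.7)]))
E
```

```text
[ 0.6290017  -0.13449256  0.1806806 ] [ 1.79979983e+02  3.79440615e-02 -1.71338079e+02]
(array([ 20.72, -16.52,   1.05]), array([ 0.03,  0.03, 24.36]))
```

View pics/w3c.png

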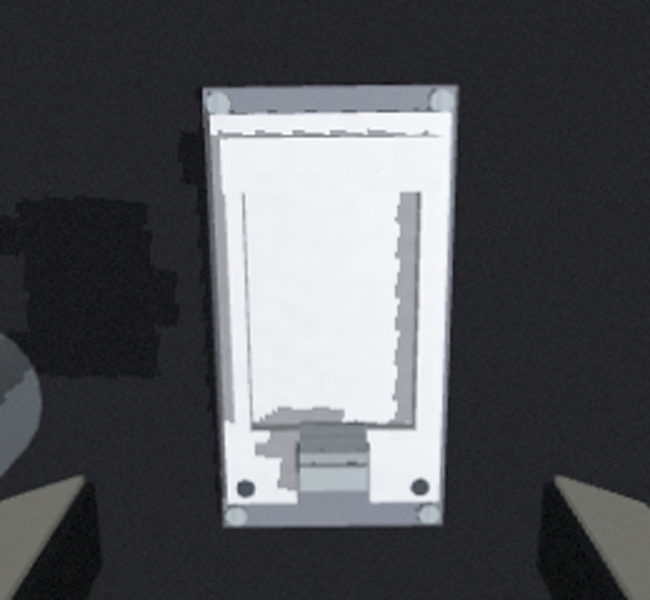

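```bash
python3 - <<'E'
from h import *
for n,cols,rs,rl in (("2",(310,314),(270,286),(150,162)),("3",(308,315),(252,268),(160,174))):
    p=np.load(f"p{n}.npy",allow_pickle=True).item();g=cv2.imread(f"pics/w{n}.png").min(2)
    cc={"2":(350,),"3":(363,)}[n]
    print(n,"stop",rs[0],g[rs[0]:rs[1],cols[0]:cols[1]].mean(1).round().astype(int).tolist(), "rail",[g[rl[0]:rl[1],c].tolist() for c in (cc[0],cc[0]+3)])
p=np.load("p3.npy",allow_pickle=True).item()
f=lambda u,v,z:onz(p,(u/2.5+200-.3,v/2.5+90-.3),z)[:2]
z=.004
C=np.array([f(203,86,z),f(458,86,z),f(442,526,z),f(223,526,z)]);O=C.mean(0)
ax=(C[2]+C[3]-C[0]-C[1])/2;L=np.linalg.norm(ax);ax/=L;ay=np.array([-ax[1],ax[0]])
print("O",O,"len",L,np.linalg.norm(C[1]-C[0]),np.linalg.norm(C[2]-C[3]),"deg",np.degrees(np.arctan2(ax[1],ax[0])))
for n,u,v,z in [("lip edge",330,192,.032),("stop top",330,429,.018),("stop floor",330,424,.01),("railL top",248,320,.022),("railR top",419,320,.022),("L2",253,415,.022),("R2",415,415,.022),("nose",333,453,.041)]:
    d=f(u,v,z)-O;print(n,np.round([d@ax*1000,d@ay*1000],1))
E
```

```text
2 stop 270 [160, 160, 162, 163, 164, 163, 158, 136, 115, 123, 148, 164, 162, 163, 162, 162] rail [[242, 242, 242, 243, 241, 226, 169, 165, 165, 165, 164, 167], [242, 242, 243, 244, 242, 226, 164, 164, 165, 164, 166, 165]]
3 stop 252 [222, 188, 178, 167, 162, 162, 162, 144, 117, 115, 139, 161, 160, 161, 160, 161] rail [[241, 242, 242, 242, 242, 240, 222, 166, 167, 167, 168, 167, 166, 164], [242, 242, 241, 241, 242, 240, 218, 150, 148, 153, 151, 150, 150, 150]]
O [ 0.6288158  -0.13085488] len 0.18400168778354686 0.0961722238111119 0.09658495492248712 deg 9.108533618724374
lip edge [-55.   -0.8]
stop top [40.8 -1.1]
stop floor [41.7 -1. ]
railL top [ -5.9 -32.5]
railR top [-5.3 33.4]
L2 [ 33.  -31.8]
R2 [33.6 32.8]
nose [41.7 -0.2]
```

Request:
step_arm(increments=[{"delta_pos": [4.2,-3.3,0],"dr": [0,0,5],"fingers": -1},{"delta_pos": [8.4,-6.6,0],"dr": [0,0,10],"fingers": -1},{"delta_pos": [12.6,-9.9,0],"dr": [0,0,15],"fingers": -1},{"delta_pos": [16.7,-13.2,0.5],"dr": [0,0,20],"fingers": -1},{"delta_pos": [20.7,-16.5,1.0],"dr": [0,0,24.4],"fingers": -1}])

```text
time: 3.25
tool_pos: [0.4496, -0.3287, 0.1709]
tool_rot: [3.142, 0.002, 2.868]
contact_force: [-0.2, 0.5, -0.3]
opening: 0.0916
grip_force: 0.0
```

```bash
python3 - <<'E'
from h import *
for i in range(3): viewer.read_camera("top")
im,p=snap("wrist","w4")
m=(im.min(2)>100).astype(np.uint8);m[:,:230]=0;m[:,430:]=0
for c in cv2.findContours(m,0,1)[0]:
    if cv2.contourArea(c)>500: print(cv2.boundingRect(c))
c,L,a=foot(im,p,(240,120,420,300));print(c,L,a)
s=robot.observe();print(s["tool_pos"],np.degrees(s["tool_rot"]))
print(rel([*c,.020],[np.pi,0,np.radians(180+a)]))
E
```

```text
(230, 440, 197, 40)
(230, 362, 33, 41)
(230, 336, 200, 26)
(297, 167, 69, 103)
[ 0.44792688 -0.3253999 ] [101.25804138183594, 63.47676467895508] -15.703181266784668
[ 0.4501207  -0.32873256  0.1707331 ] [1.79969270e+02 7.16374052e-02 1.64318429e+02]
(array([ 0.32,  0.25, 15.07]), array([0.03, 0.07, 0.02]))
```

Request:
step_arm(increments=[{"delta_pos": [0.3,0.25,5],"dr": [0,0,0],"fingers": -1},{"delta_pos": [0.3,0.25,10],"dr": [0,0,0],"fingers": -1},{"delta_pos": [0.3,0.25,13.5],"dr": [0,0,0],"fingers": -1},{"delta_pos": [0.27,0.25,15.1],"dr": [0.03,0.07,0],"fingers": -1},{"delta_pos": [0.27,0.25,15.1],"dr": [0.03,0.07,0],"fingers": -1}])

```text
time: 4.08
tool_pos: [0.4486, -0.326, 0.0192]
tool_rot: [-3.141, -0.001, 2.869]
contact_force: [-0.3, 0.1, 0.1]
opening: 0.0915
grip_force: 0.0
```

Request:
step_arm(increments=[{"delta_pos": [0,0,0],"dr": [0,0,0],"fingers": 1},{"delta_pos": [0,0,0],"dr": [0,0,0],"fingers": 1},{"delta_pos": [0,0,0],"dr": [0,0,0],"fingers": 1},{"delta_pos": [0,0,0],"dr": [0,0,0],"fingers": 1},{"delta_pos": [0,0,0],"dr": [0,0,0],"fingers": 1}], newtons=60)

```text
time: 4.7
tool_pos: [0.4478, -0.327, 0.0197]
tool_rot: [-3.141, -0.0, 2.866]
contact_force: [0.7, 2.7, 3.4]
opening: 0.0499
grip_force: 60.0
```

```bash
cat >> h.py <<'E'
NEST={"broad":dict(O=[.62882,-.13085],a=9.05,y=.5,wall=-62.,half=50.),"slim":dict(O=[.63282,.12644],a=15.35,y=-.1,wall=-71.5,half=65.)}
def meas(n=4):
    P=[];Q=[]
    for _ in range(n):
        viewer.read_camera("top");s=robot.observe();P.append(s["tool_pos"]);Q.append(s["tool_rot"])
    return np.mean(P,0),Rn.from_euler("xyz",Q).mean()
def pose(nest,u,h,th,tip=20.,dx=0.,pitch=0):
    """TCP pose with the foot's low -x corner u mm from the stop wall, h above the floor, tilt th; tip: TCP above underside"""
    N=NEST[nest];t=np.radians(th);c,s=np.cos(t),np.sin(t);L=N["half"]+dx
    S=N["wall"]+u+L*c-tip*s;H=10+h+L*s+tip*c;a=np.radians(N["a"])
    P=np.array([N["O"][0]+(S*np.cos(a)-N["y"]*np.sin(a))/1000,N["O"][1]+(S*np.sin(a)+N["y"]*np.cos(a))/1000,H/1000])
    return P,Rn.from_euler("z",N["a"],degrees=True)*Rn.from_euler("y",180-th-pitch,degrees=True)
def go(frm,to):
    (p0,R0),(p1,R1)=frm,to
    return np.round(R0.inv().apply(p1-p0)*100,2).tolist(),np.round((R0.inv()*R1).as_rotvec(degrees=True),2).tolist()
E
python3 - <<'E'
from h import *
m=meas();print(m[0],m[1].as_euler("xyz",degrees=True))
a=m[0]+[0,0,.10],m[1];b=pose("broad",16,55,0);c=pose("broad",16,40,24);d=pose("broad",16,1.5,24)
print("lift->",go(m,b),b[0]);print("tilt",go(b,c),c[0]);print("down",go(c,d))
E
```

```text
[ 0.44780954 -0.32703796  0.01967707] [-1.79986322e+02 -1.65362779e-02  1.64240682e+02]
lift-> ([-12.43, 24.01, -6.54], [-0.01, -0.02, -24.81]) [ 0.63269156 -0.12972704  0.085     ]
tilt ([1.25, 0.0, -0.36], [0.0, -24.0, 0.0]) [ 0.62038917 -0.13168655  0.08860774]
down ([1.57, 0.0, 3.52], [0.0, 0.0, 0.0])
```

Request:
step_arm(increments=[{"delta_pos": [0,0,-5],"dr": [0,0,0],"fingers": 1},{"delta_pos": [-2,4,-9],"dr": [0,0,-6],"fingers": 1},{"delta_pos": [-5,9,-9],"dr": [0,0,-12],"fingers": 1},{"delta_pos": [-7,14,-9],"dr": [0,0,-18],"fingers": 1},{"delta_pos": [-9.5,19,-9],"dr": [0,0,-24.8],"fingers": 1}])

```text
time: 5.52
tool_pos: [0.5908, -0.169, 0.1079]
tool_rot: [-3.142, -0.003, -2.98]
contact_force: [0.8, -0.9, -5.6]
opening: 0.0496
grip_force: 60.0
```

```bash
python3 - <<'E'
from h import *
m=meas(6);print(m[0],m[1].as_euler("xyz",degrees=True),robot.observe()["contact_force"],robot.observe()["opening"])
print(go(m,pose("broad",16,35,24)))
im,p=snap("wrist","w5")
E
```

```text
[ 0.59166437 -0.16774784  0.10786588] [ 1.79965891e+02 -9.33864794e-02 -1.70699855e+02] [ 0.67427784  0.9131586  -4.35832591] 0.04939884431959307
([-3.42, 3.09, 2.42], [0.09, -24.09, 0.24])
```

Request:
step_arm(increments=[{"delta_pos": [-1,1,0],"dr": [0,-6,0],"fingers": 1},{"delta_pos": [-2,2,0],"dr": [0,-12,0],"fingers": 1},{"delta_pos": [-3,3,0.8],"dr": [0,-18,0],"fingers": 1},{"delta_pos": [-3.4,3.1,1.7],"dr": [0.1,-24.1,0.24],"fingers": 1},{"delta_pos": [-3.42,3.1,2.4],"dr": [0.1,-24.1,0.24],"fingers": 1}])

```text
time: 6.5
tool_pos: [0.6171, -0.135, 0.0839]
tool_rot: [3.141, 0.416, -2.991]
contact_force: [0.1, -0.3, -5.6]
opening: 0.0497
grip_force: 60.0
```

```bash
python3 - <<'E'
from h import *
m=meas(5);print(m[0],robot.observe()["contact_force"])
print(go(m,pose("broad",16,35,24)),go(m,pose("broad",16,2,24)))
im,p=snap("wrist","w6");a=cv2.resize(im[90:330,180:480],None,fx=1.33,fy=1.33)
im,p=snap("side","s6");b=cv2.resize(im[180:270,310:430],None,fx=3.33,fy=3.33)
cv2.imwrite("pics/m6.png",np.hstack([a[:299,:399],b[:299,:399]])[:,:,::-1])
E
```

```text
[ 0.61947401 -0.13501396  0.08499111] [ 0.76330126 -0.29216353 -5.08329125]
([-0.07, 0.32, 0.18], [-0.18, -0.03, -0.24]) ([1.27, 0.32, 3.2], [-0.18, -0.03, -0.24])
```

View pics/m6.png

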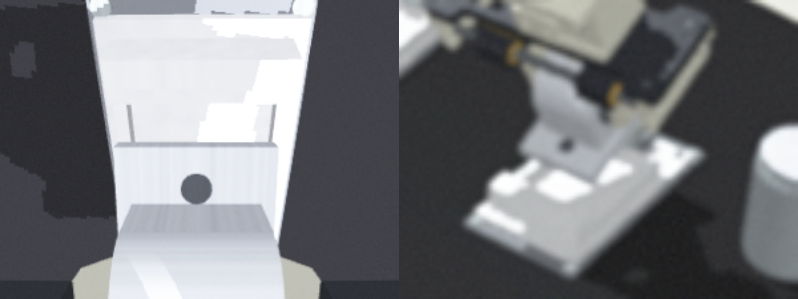

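The block is tilted over the broad nest. In the left half, the foot's front edge spans columns 118–277 and the pocket rails are at 131 and 276, so it needs about 3.3 mm more in +y, which matches the measured pose. I'll shift it and go down.

Request:
step_arm(increments=[{"delta_pos": [0,0.33,0.2],"dr": [-0.18,0,-0.24],"fingers": 1},{"delta_pos": [0.3,0.33,0.9],"dr": [-0.18,0,-0.24],"fingers": 1},{"delta_pos": [0.6,0.33,1.6],"dr": [-0.18,0,-0.24],"fingers": 1},{"delta_pos": [0.9,0.33,2.3],"dr": [-0.18,0,-0.24],"fingers": 1},{"delta_pos": [0.9,0.33,2.3],"dr": [-0.18,0,-0.24],"fingers": 1}])

```text
time: 7.48
tool_pos: [0.6197, -0.1306, 0.0594]
tool_rot: [3.141, 0.418, -2.983]
contact_force: [0.1, 0.1, -5.5]
opening: 0.0501
grip_force: 60.0
```

```bash
python3 - <<'E'
from h import *
m=meas(5);print(m[0],robot.observe()["contact_force"])
print(go(m,pose("broad",16,12,24)),go(m,pose("broad",16,2,24)),go(m,pose("broad",6.5,2,24)))
E
```

```text
[ 0.62038864 -0.13093373  0.06055857] [-0.29624447 -0.11512932 -5.3386476 ]
([0.01, -0.07, -0.01], [-0.0, 0.07, 0.04]) ([0.42, -0.07, 0.9], [-0.0, 0.07, 0.04]) ([1.28, -0.07, 0.52], [-0.0, 0.07, 0.04])
```

Request:
step_arm(increments=[{"delta_pos": [0.2,-0.05,0.45],"dr": [0,0,0],"fingers": 1},{"delta_pos": [0.42,-0.05,0.9],"dr": [0,0,0],"fingers": 1},{"delta_pos": [0.42,-0.05,0.9],"dr": [0,0,0],"fingers": 1},{"delta_pos": [0.85,-0.05,0.71],"dr": [0,0,0],"fingers": 1},{"delta_pos": [1.15,-0.05,0.58],"dr": [0,0,0],"fingers": 1}])

```text
time: 8.35
tool_pos: [0.612, -0.1327, 0.0506]
tool_rot: [-3.141, 0.42, -2.983]
contact_force: [-0.5, -0.2, -5.2]
opening: 0.0496
grip_force: 60.0
```

```bash
python3 - <<'E'
from h import *
m=meas(5);s=robot.observe();print(m[0],m[1].as_euler("xyz",degrees=True),s["contact_force"],s["torque"])
for u in(8,6.5,5.5):print(u,go(m,pose("broad",u,2,24)))
E
```

```text
[ 0.61211541 -0.13271152  0.05066978] [-179.97888953   24.06861814 -170.90694526] [ 0.61704916  0.08992928 -5.02939037] [-0.02521795  0.64557483 -0.00143055]
8 ([-0.03, -0.03, 0.02], [-0.0, 0.07, 0.04])
6.5 ([0.11, -0.03, -0.04], [-0.0, 0.07, 0.04])
5.5 ([0.2, -0.03, -0.08], [-0.0, 0.07, 0.04])
```

Request:
step_arm(increments=[{"delta_pos": [0.05,-0.03,-0.02],"dr": [0,0,0],"fingers": 1},{"delta_pos": [0.12,-0.03,-0.05],"dr": [0,0,0],"fingers": 1},{"delta_pos": [0.19,-0.03,-0.08],"dr": [0,0,0],"fingers": 1},{"delta_pos": [0.26,-0.03,-0.11],"dr": [0,0,0],"fingers": 1},{"delta_pos": [0.32,-0.03,-0.14],"dr": [0,0,0],"fingers": 1}])

```text
time: 9.22
tool_pos: [0.6094, -0.1334, 0.0507]
tool_rot: [-3.141, 0.421, -2.983]
contact_force: [6.2, 2.4, -9.0]
opening: 0.0498
grip_force: 60.0
```

```bash
python3 - <<'E'
from h import *
m=meas(5);s=robot.observe();print(m[0],m[1].as_euler("xyz",degrees=True),s["contact_force"],s["torque"])
for u in(8,5,4.5):print(u,go(m,pose("broad",u,2,24)))
E
```

```text
[ 0.60948606 -0.13341168  0.05065135] [-179.96893842   24.11562209 -170.90442412] [ 4.4256625   1.91815973 -8.1192891 ] [ 0.30406864 -0.22865757  0.11386875]
8 ([-0.28, -0.0, 0.13], [-0.01, 0.12, 0.04])
5 ([-0.0, -0.0, 0.01], [-0.01, 0.12, 0.04])
4.5 ([0.04, -0.0, -0.01], [-0.01, 0.12, 0.04])
```

```bash
cat >> h.py <<'E'
def swing(nest,c,ths,h0,ut,**k):
    for t in ths:
        P=pose(nest,ut+12*np.sin(np.radians(t)),h0,t,**k);print(t,go(c,P),P[0].round(4))
E
python3 - <<'E'
from h import *
R=Rn.from_euler("xyz",[-179.979,24.0686,-170.907],degrees=True)
c=(np.array([.612115,-.132712,.05067])+R.apply([.0032,-.0003,-.0014]),R)
swing("broad",c,[24,20,16,12,8,4,0],.8,.8)
E
```

```text
24 ([-0.09, 0.0, 0.17], [-0.0, 0.07, 0.04]) [ 0.6102 -0.1333  0.0494]
20 ([-0.14, 0.0, 0.5], [-0.0, 4.07, 0.04]) [ 0.612  -0.133   0.0467]
16 ([-0.17, 0.0, 0.83], [-0.01, 8.07, 0.04]) [ 0.6136 -0.1328  0.0438]
12 ([-0.17, 0.0, 1.16], [-0.01, 12.07, 0.04]) [ 0.615  -0.1326  0.0408]
8 ([-0.15, 0.0, 1.5], [-0.01, 16.07, 0.04]) [ 0.6161 -0.1324  0.0376]
4 ([-0.1, 0.0, 1.84], [-0.01, 20.07, 0.04]) [ 0.617  -0.1322  0.0342]
0 ([-0.02, 0.0, 2.18], [-0.01, 24.07, 0.04]) [ 0.6177 -0.1321  0.0308]
```

Request:
step_arm(increments=[{"delta_pos": [-0.09,0,0.17],"dr": [0,0.07,0.04],"fingers": 1},{"delta_pos": [-0.14,0,0.5],"dr": [0,4.07,0.04],"fingers": 1},{"delta_pos": [-0.17,0,0.83],"dr": [0,8.07,0.04],"fingers": 1},{"delta_pos": [-0.17,0,1.16],"dr": [0,12.07,0.04],"fingers": 1},{"delta_pos": [-0.17,0,1.16],"dr": [0,12.07,0.04],"fingers": 1}])

```text
time: 10.1
tool_pos: [0.6151, -0.1327, 0.0404]
tool_rot: [-3.141, 0.209, -2.982]
contact_force: [-4.2, -3.5, -2.7]
opening: 0.0496
grip_force: 60.0
```

```bash
python3 - <<'E'
from h import *
m=meas(4);s=robot.observe();print(m[0],m[1].as_euler("xyz",degrees=True),s["contact_force"],s["torque"],s["opening"])
print(go(m,pose("broad",.8+12*np.sin(np.radians(12)),.8,12)))
E
```

```text
[ 0.61454077 -0.13278468  0.04037521] [-179.99980234   12.01083995 -170.9342652 ] [-2.51832622 -2.68592538 -4.92915229] [-0.29428469  0.60694349 -0.09807193] 0.04958736120399467
([-0.05, 0.02, -0.03], [0.0, 0.01, 0.02])
```

```bash
python3 - <<'E'
from h import *
c=pose("broad",.8+12*np.sin(np.radians(12)),.8,12)
swing("broad",c,[8,4,1,0],.5,.9)
swing("broad",c,[0,-1.5],0,.9)
E
```

```text
8 ([-0.05, 0.0, 0.37], [0.0, 4.0, -0.0]) [ 0.6162 -0.1324  0.0373]
4 ([-0.07, -0.0, 0.71], [0.0, 8.0, -0.0]) [ 0.6171 -0.1322  0.0339]
1 ([-0.07, 0.0, 0.97], [0.0, 11.0, -0.0]) [ 0.6176 -0.1321  0.0314]
0 ([-0.07, 0.0, 1.06], [0.0, 12.0, -0.0]) [ 0.6178 -0.1321  0.0305]
0 ([-0.06, 0.0, 1.11], [0.0, 12.0, -0.0]) [ 0.6178 -0.1321  0.03  ]
-1.5 ([-0.05, 0.0, 1.24], [0.0, 13.5, -0.0]) [ 0.618  -0.1321  0.0287]
```

Request:
step_arm(increments=[{"delta_pos": [-0.05,0,0.37],"dr": [0,4,0],"fingers": 1},{"delta_pos": [-0.07,0,0.71],"dr": [0,8,0],"fingers": 1},{"delta_pos": [-0.07,0,0.97],"dr": [0,11,0],"fingers": 1},{"delta_pos": [-0.06,0,1.11],"dr": [0,12,0],"fingers": 1},{"delta_pos": [-0.05,0,1.2],"dr": [0,13.2,0],"fingers": 1}])

```text
time: 10.92
tool_pos: [0.6188, -0.1317, 0.0304]
tool_rot: [3.141, -0.019, -2.983]
contact_force: [-5.6, 2.8, 11.9]
opening: 0.0495
grip_force: 60.0
```

```bash
python3 - <<'E'
from h import *
m=meas(4);s=robot.observe();print(m[0],m[1].as_euler("xyz",degrees=True),s["contact_force"],s["torque"],s["opening"])
print(go(m,pose("broad",.9,0,0)))
E
```

```text
[ 0.61893225 -0.13171372  0.03047501] [-179.98994814   -1.05756108 -170.93035981] [-1.81217244  2.82751435  6.3825484 ] [ 0.63357801 -0.04539461  0.14480181] 0.04958180476961348
([0.12, -0.02, 0.05], [-0.01, -1.06, 0.02])
```

Request:
step_arm(increments=[{"delta_pos": [0,0,0.1],"dr": [0,0.5,0],"fingers": 1},{"delta_pos": [0,0,0.2],"dr": [0,1,0],"fingers": 1},{"delta_pos": [0,0,0.3],"dr": [0,1.5,0],"fingers": 1},{"delta_pos": [0,0,0.3],"dr": [0,1.5,0],"fingers": 1},{"delta_pos": [0,0,0.3],"dr": [0,1.5,0],"fingers": 1}])

```text
time: 11.75
tool_pos: [0.6188, -0.1318, 0.0306]
tool_rot: [-3.141, -0.043, -2.983]
contact_force: [-11.1, 3.7, 25.8]
opening: 0.0501
grip_force: 60.0
```

```bash
python3 - <<'E'
from h import *
m=meas(3);s=robot.observe();print(m[0],m[1].as_euler("xyz",degrees=True),s["contact_force"],s["torque"],s["opening"])
im,p=snap("wrist","w8");a=im[60:330,180:480]
im,p=snap("side","s8");b=cv2.resize(im[180:270,310:430],None,fx=3,fy=3,interpolation=cv2.INTER_CUBIC)
cv2.imwrite("pics/m8.png",np.hstack([a,b])[:,:,::-1])
E
```

```text
[ 0.61879749 -0.13179346  0.03058321] [-179.94944963   -2.47264437 -170.94006953] [-11.32633373   4.65267945  25.30634594] [1.09519244 1.05912488 0.11851013] 0.04980666899685481
```

View pics/m8.png

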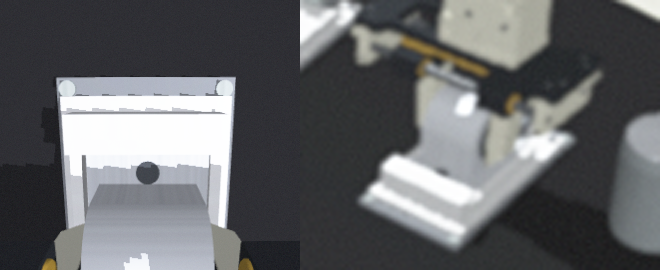

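The foot is under the lip (foot at crop rows 155–185, hole at (148,173)) and the press bottoms out firmly. I'll relax, open, back off and check.

Request:
step_arm(increments=[{"delta_pos": [0,0,-0.35],"dr": [0,-2.5,0],"fingers": 1},{"delta_pos": [0,0,-0.35],"dr": [0,-2.5,0],"fingers": -0.3},{"delta_pos": [0,0,-0.35],"dr": [0,-2.5,0],"fingers": -0.7},{"delta_pos": [0,0,-0.35],"dr": [0,-2.5,0],"fingers": -0.7},{"delta_pos": [0,0,-3],"dr": [0,-2.5,0],"fingers": -0.7}])

```text
time: 12.62
tool_pos: [0.6181, -0.1313, 0.054]
tool_rot: [3.139, -0.008, -2.984]
contact_force: [0.0, -0.3, 0.2]
opening: 0.0779
grip_force: 0.0
```

Request:
step_arm(increments=[{"delta_pos": [0,0,-5],"dr": [0,0,0],"fingers": -0.7},{"delta_pos": [1.5,0,-10],"dr": [0,0,0],"fingers": -1},{"delta_pos": [1.5,0,-13],"dr": [0,0,0],"fingers": -1},{"delta_pos": [1.5,0,-13],"dr": [0,0,0],"fingers": -1},{"delta_pos": [1.5,0,-13],"dr": [0,0,0],"fingers": -1}])

```text
time: 13.25
tool_pos: [0.6046, -0.1338, 0.1847]
tool_rot: [3.141, -0.005, -2.983]
contact_force: [0.2, 0.1, -1.0]
opening: 0.0917
grip_force: 0.0
```

```bash
python3 - <<'E'
from h import *
m=meas(3);s=robot.observe();print(m[0],m[1].as_euler("xyz",degrees=True),s["contact_force"],s["opening"])
im,p=snap("wrist","w9");np.save("p9.npy",p,allow_pickle=True);a=im[60:330,180:480]
im,p=snap("side","s9");b=cv2.resize(im[190:280,310:430],None,fx=3,fy=3,interpolation=cv2.INTER_CUBIC)[:270]
cv2.imwrite("pics/m9.png",np.hstack([a,b])[:,:,::-1])
E
```

```text
[ 0.60444028 -0.13378193  0.18413526] [ 179.91768034   -0.36423531 -170.93714607] [ 0.32992365 -0.3528049  -0.0139066 ] 0.09188441208043269
```

View pics/m9.png

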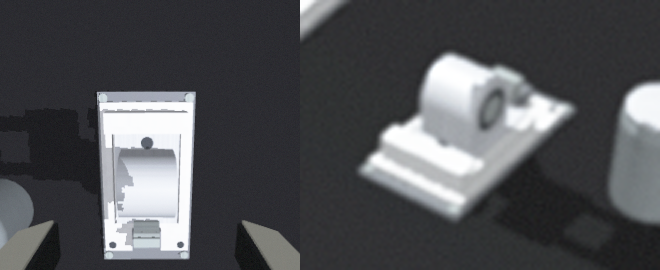

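The block stands in the nest, apparently flat, with the latch around (146,234) in the left half. I'll check numerically that the latch travel matches the earlier empty-nest view.

```bash
python3 - <<'E'
from h import *
N=NEST["broad"];a=np.radians(N["a"]);ax=np.array([np.cos(a),np.sin(a)]);ay=np.array([-ax[1],ax[0]])
for n in("3","9"):
    p=np.load(f"p{n}.npy",allow_pickle=True).item();im=cv2.imread(f"pics/w{n}.png")
    g=cv2.cvtColor(im,cv2.COLOR_BGR2GRAY).astype(np.float32)
    r=[]
    for s in range(30,76,1):
        v=[]
        for t in(-6,-3,0,3,6):
            X=np.array(N["O"])+(s*ax+(t+.5)*ay)/1000;q=proj(p,[*X,.041])
            v.append(cv2.getRectSubPix(g,(1,1),(float(q[0]),float(q[1])))[0,0])
        r.append(int(np.mean(v)))
    print(n,r)
E
```

```text
3 [116, 125, 130, 131, 128, 126, 130, 131, 129, 129, 128, 135, 156, 171, 171, 163, 131, 134, 173, 187, 188, 187, 188, 188, 187, 187, 185, 171, 152, 142, 142, 142, 142, 142, 142, 142, 142, 142, 142, 142, 142, 140, 117, 71, 37, 37]
9 [143, 151, 153, 150, 146, 147, 151, 151, 149, 148, 147, 156, 176, 193, 195, 187, 144, 154, 194, 212, 215, 215, 215, 215, 215, 215, 215, 199, 176, 166, 164, 164, 164, 164, 164, 164, 163, 163, 164, 153, 118, 71, 44, 44, 44, 43]
```

The latch profile is identical to the empty nest (edges at s = 46 and 57 mm in both), so it is fully sprung over the flat foot. Now the slim block.

```bash
python3 - <<'E'
from h import *
m=meas(2);t=lambda z:(np.array([.469,.334,z]),Rn.from_euler("z",24.5,degrees=True)*Rn.from_euler("y",180,degrees=True))
print(go(m,t(.18)),go(t(.18),t(.02)))
E
```

```text
([6.05, 48.35, 0.57], [0.07, -0.27, -15.44]) ([0.0, 0.0, 16.0], [0.0, 0.0, 0.0])
```

Request:
step_arm(increments=[{"delta_pos": [0.6,4.8,0],"dr": [0,0,-1.5],"fingers": -1},{"delta_pos": [1.2,9.7,0],"dr": [0,0,-3],"fingers": -1},{"delta_pos": [1.8,14.5,0],"dr": [0,0,-4.5],"fingers": -1},{"delta_pos": [2.4,19.3,0],"dr": [0,0,-6],"fingers": -1},{"delta_pos": [3,24,0],"dr": [0,0,0],"fingers": -1}])

```text
time: 14.22
tool_pos: [0.5371, 0.0997, 0.1861]
tool_rot: [-3.142, -0.003, -2.986]
contact_force: [0.9, 1.2, -0.7]
opening: 0.0916
grip_force: 0.0
```

Request:
step_arm(increments=[{"delta_pos": [0.6,4.8,0.2],"dr": [0,0,-3],"fingers": -1},{"delta_pos": [1.2,9.7,0.4],"dr": [0,0,-6],"fingers": -1},{"delta_pos": [1.8,14.5,0.5],"dr": [0,0,-9],"fingers": -1},{"delta_pos": [2.4,19.4,0.57],"dr": [0,0,-12],"fingers": -1},{"delta_pos": [3.05,24.35,0.57],"dr": [0.07,-0.27,-15.44],"fingers": -1}])

```text
time: 14.85
tool_pos: [0.4687, 0.3353, 0.1803]
tool_rot: [-3.141, 0.001, -2.712]
contact_force: [1.5, 0.6, 0.9]
opening: 0.092
grip_force: 0.0
```

```bash
python3 - <<'E'
from h import *
m=meas(5);im,p=snap("wrist","w10")
c,L,a=foot(im,p,(285,120,380,297));print(m[0],m[1].as_euler("xyz",degrees=True),c,L,a)
t=(np.array([.469,.334,.02]),Rn.from_euler("z",24.5,degrees=True)*Rn.from_euler("y",180,degrees=True))
print(go(m,t))
E
```

```text
[0.4679081  0.33649159 0.18023914] [-1.79990601e+02  5.96008676e-02 -1.55278431e+02] [0.47018719 0.33221118] [45.68583297729492, 130.8858184814453] 24.590116500854492
([0.02, -0.27, 16.02], [-0.01, 0.06, 0.22])
```

Request:
step_arm(increments=[{"delta_pos": [0,-0.35,5],"dr": [0,0,0.2],"fingers": -1},{"delta_pos": [0,-0.35,10],"dr": [0,0,0.2],"fingers": -1},{"delta_pos": [0,-0.35,14.5],"dr": [0,0,0.2],"fingers": -1},{"delta_pos": [0,-0.35,16],"dr": [0,0,0.2],"fingers": -1},{"delta_pos": [0,-0.35,16],"dr": [0,0,0.2],"fingers": -1}])

```text
time: 15.78
tool_pos: [0.4713, 0.3299, 0.0205]
tool_rot: [-3.141, 0.0, -2.719]
contact_force: [0.5, 0.6, 0.6]
opening: 0.0918
grip_force: 0.0
```

Request:
step_arm(increments=[{"delta_pos": [0,0,0],"dr": [0,0,0],"fingers": 1},{"delta_pos": [0,0,0],"dr": [0,0,0],"fingers": 1},{"delta_pos": [0,0,0],"dr": [0,0,0],"fingers": 1},{"delta_pos": [0,0,0],"dr": [0,0,0],"fingers": 1},{"delta_pos": [0,0,0],"dr": [0,0,0],"fingers": 1}], newtons=60)

```text
time: 16.4
tool_pos: [0.4709, 0.3307, 0.0206]
tool_rot: [-3.141, 0.001, -2.717]
contact_force: [0.4, -0.2, 0.9]
opening: 0.0465
grip_force: 0.0
```

```bash
python3 - <<'E'
from h import *
m=meas(3);print(m[0],m[1].as_euler("xyz",degrees=True),robot.observe()["opening"])
print(go(m,pose("slim",16,70,0)))
E
```

```text
[0.47081089 0.33072452 0.02050767] [-1.79952547e+02  6.30638320e-02 -1.55700321e+02] 0.03424571176683612
([-7.3, -25.45, -7.92], [-0.04, 0.07, 8.95])
```

Request:
step_arm(increments=[{"delta_pos": [0,0,0],"dr": [0,0,0],"fingers": 1},{"delta_pos": [0,0,-5],"dr": [0,0,0],"fingers": 1},{"delta_pos": [0,0,-9],"dr": [0,0,0],"fingers": 1},{"delta_pos": [-1,-5,-9],"dr": [0,0,3],"fingers": 1},{"delta_pos": [-2,-10,-9],"dr": [0,0,6],"fingers": 1}])

```text
time: 17.18
tool_pos: [0.53, 0.247, 0.1104]
tool_rot: [-3.14, 0.0, -2.822]
contact_force: [0.5, -0.1, -4.7]
opening: 0.0341
grip_force: 60.0
```

Request:
step_arm(increments=[{"delta_pos": [-1.3,-4,0],"dr": [0,0,3],"fingers": 1},{"delta_pos": [-2.6,-8,0],"dr": [0,0,3],"fingers": 1},{"delta_pos": [-3.9,-12,0],"dr": [0,0,3],"fingers": 1},{"delta_pos": [-5.2,-15,0],"dr": [0,0,3],"fingers": 1},{"delta_pos": [-5.2,-15,0],"dr": [0,0,3],"fingers": 1}])

```text
time: 17.8
tool_pos: [0.6272, 0.119, 0.1093]
tool_rot: [-3.14, -0.001, -2.878]
contact_force: [0.6, 1.7, -5.5]
opening: 0.0337
grip_force: 60.0
```

```bash
python3 - <<'E'
from h import *
m=meas(6);s=robot.observe();print(m[0],m[1].as_euler("xyz",degrees=True),s["contact_force"],s["opening"],s["grip_force"])
print(go(m,pose("slim",16,35,24)))
E
```

```text
[0.6257156  0.12186043 0.10991591] [-1.79984054e+02 -5.10361218e-02 -1.64696702e+02] [ 0.02170427 -0.33361501 -5.01516017] 0.03361284609928637 59.9992311000824
([-0.38, 0.24, 2.02], [-0.03, -24.05, -0.04])
```

Request:
step_arm(increments=[{"delta_pos": [-0.1,0.1,0],"dr": [0,-6,0],"fingers": 1},{"delta_pos": [-0.2,0.24,0.5],"dr": [0,-12,0],"fingers": 1},{"delta_pos": [-0.3,0.24,1],"dr": [0,-18,0],"fingers": 1},{"delta_pos": [-0.38,0.24,2],"dr": [0,-24,0],"fingers": 1},{"delta_pos": [-0.38,0.24,2],"dr": [0,-24.05,0],"fingers": 1}])

```text
time: 18.73
tool_pos: [0.6263, 0.1254, 0.0891]
tool_rot: [3.141, 0.415, -2.874]
contact_force: [0.1, 0.2, -4.3]
opening: 0.0333
grip_force: 60.0
```

```bash
python3 - <<'E'
from h import *
m=meas(6);s=robot.observe();print(m[0],m[1].as_euler("xyz",degrees=True),s["contact_force"])
print(go(m,pose("slim",16,35,24)),go(m,pose("slim",16,12,24)))
im,p=snap("wrist","w11");np.save("p11.npy",p,allow_pickle=True)
cv2.imwrite("pics/w11c.png",cv2.resize(im[60:330,180:480,::-1],None,fx=2,fy=2,interpolation=cv2.INTER_CUBIC))
# where the rails and foot should be drawn
N=NEST["slim"];a=np.radians(N["a"]);f=lambda s,t,z:((proj(p,[N["O"][0]+(s*np.cos(a)-t*np.sin(a))/1e3,N["O"][1]+(s*np.sin(a)+t*np.cos(a))/1e3,z])-[180,60])*2).round(1)
print("rails at s=-60:",f(-60,-24-.1,.022),f(-60,24-.1,.022))
E
```

```text
[0.63024933 0.12538772 0.09152267] [-179.94618321   24.10758594 -164.64034706] [-0.27438876 -0.06533824 -5.20340589]
([0.21, 0.02, 0.1], [-0.05, 0.11, 0.01]) ([1.15, 0.03, 2.2], [-0.05, 0.11, 0.01])
rails at s=-60: [211.7 150.8] [382.2 151. ]
```

View pics/w11c.png

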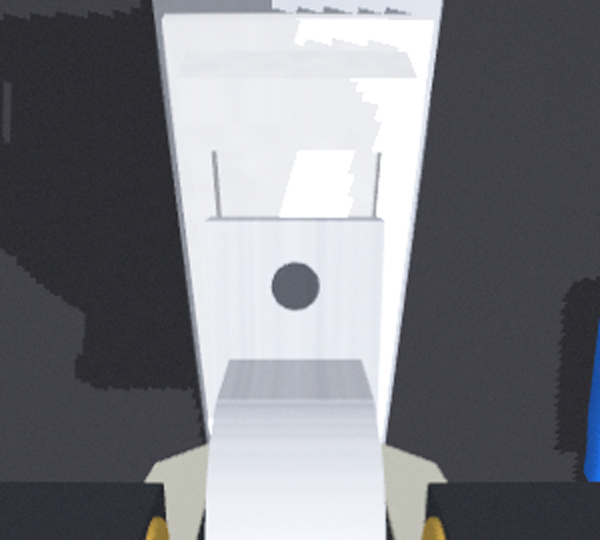

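In the view the pocket rails are at (214,151) and (380,151), centre 297, and the foot edges are at columns 205 and 383, centre 294.5. That agrees with the projected rails, so it is laterally centred. Going down.

Request:
step_arm(increments=[{"delta_pos": [0.3,0.03,0.4],"dr": [0,0.1,0],"fingers": 1},{"delta_pos": [0.6,0.03,1],"dr": [0,0.1,0],"fingers": 1},{"delta_pos": [0.9,0.03,1.7],"dr": [0,0.1,0],"fingers": 1},{"delta_pos": [1.15,0.03,2.2],"dr": [0,0.1,0],"fingers": 1},{"delta_pos": [1.15,0.03,2.2],"dr": [0,0.1,0],"fingers": 1}])

```text
time: 19.7
tool_pos: [0.6277, 0.1248, 0.0652]
tool_rot: [-3.141, 0.418, -2.874]
contact_force: [-0.4, 0.9, -6.1]
opening: 0.0335
grip_force: 60.0
```

```bash
python3 - <<'E'
from h import *
m=meas(6);s=robot.observe();print(m[0],m[1].as_euler("xyz",degrees=True),s["contact_force"])
for u,h in((16,12),(16,1.5),(8,1.5)):print(go(m,pose("slim",u,h,24)))
E
```

```text
[0.62826461 0.12482157 0.06617321] [-179.94487262   24.03763483 -164.68209294] [-0.00786796  0.16852601 -5.95615644]
([-0.07, 0.03, -0.03], [-0.07, 0.04, -0.03])
([0.35, 0.03, 0.93], [-0.07, 0.04, -0.03])
([1.08, 0.03, 0.61], [-0.07, 0.04, -0.03])
```

Request:
step_arm(increments=[{"delta_pos": [0.15,0.03,0.5],"dr": [-0.07,0,0],"fingers": 1},{"delta_pos": [0.35,0.03,0.93],"dr": [-0.07,0,0],"fingers": 1},{"delta_pos": [0.35,0.03,0.93],"dr": [-0.07,0,0],"fingers": 1},{"delta_pos": [0.7,0.03,0.78],"dr": [-0.07,0,0],"fingers": 1},{"delta_pos": [1.08,0.03,0.61],"dr": [-0.07,0,0],"fingers": 1}])

```text
time: 20.62
tool_pos: [0.6205, 0.1231, 0.0561]
tool_rot: [3.141, 0.419, -2.874]
contact_force: [-0.5, -0.1, -5.2]
opening: 0.034
grip_force: 60.0
```

```bash
python3 - <<'E'
from h import *
m=meas(5);s=robot.observe();print(m[0],m[1].as_euler("xyz",degrees=True),s["contact_force"],s["torque"])
for u,h in((8,1.5),(4.2,1.5)):print(go(m,pose("slim",u,h,24)))
E
```

```text
[0.62052364 0.12310219 0.05609756] [ 179.97487029   24.00475513 -164.68558175] [-0.14524012 -0.55479729 -6.17235857] [-0.09193487  0.62728018 -0.02108706]
([-0.05, -0.01, 0.01], [0.01, 0.0, -0.03])
([0.3, -0.01, -0.14], [0.01, 0.0, -0.03])
```

Still free. Sliding in until it touches the wall.

Request:
step_arm(increments=[{"delta_pos": [0.06,-0.01,-0.02],"dr": [0,0,0],"fingers": 1},{"delta_pos": [0.13,-0.01,-0.05],"dr": [0,0,0],"fingers": 1},{"delta_pos": [0.2,-0.01,-0.09],"dr": [0,0,0],"fingers": 1},{"delta_pos": [0.27,-0.01,-0.12],"dr": [0,0,0],"fingers": 1},{"delta_pos": [0.32,-0.01,-0.14],"dr": [0,0,0],"fingers": 1}])

```text
time: 21.5
tool_pos: [0.6175, 0.1221, 0.056]
tool_rot: [3.141, 0.419, -2.874]
contact_force: [0.2, 0.2, -5.0]
opening: 0.0338
grip_force: 60.0
```

```bash
python3 - <<'E'
from h import *
m=meas(5);s=robot.observe();print(m[0],m[1].as_euler("xyz",degrees=True),s["contact_force"],s["torque"])
for u,h in((8,1.5),(4.2,1.5)):print(go(m,pose("slim",u,h,24)))
E
```

```text
[0.61758907 0.12213744 0.05605698] [ 179.98181242   24.02380556 -164.68191805] [ 0.52955244 -0.58717855 -5.15179212] [-0.1200783   0.58187681 -0.03605549]
([-0.33, 0.0, 0.13], [0.01, 0.02, -0.03])
([0.01, 0.0, -0.02], [0.01, 0.02, -0.03])
```

Request:
step_arm(increments=[{"delta_pos": [0.05,0,-0.02],"dr": [0,0,0],"fingers": 1},{"delta_pos": [0.1,0,-0.05],"dr": [0,0,0],"fingers": 1},{"delta_pos": [0.15,0,-0.07],"dr": [0,0,0],"fingers": 1},{"delta_pos": [0.2,0,-0.09],"dr": [0,0,0],"fingers": 1},{"delta_pos": [0.24,0,-0.11],"dr": [0,0,0],"fingers": 1}])

```text
time: 22.38
tool_pos: [0.617, 0.1216, 0.057]
tool_rot: [-3.141, 0.424, -2.875]
contact_force: [9.0, 5.4, -9.5]
opening: 0.034
grip_force: 60.0
```

```bash
python3 - <<'E'
from h import *
m=meas(5);s=robot.observe();print(m[0],m[1].as_euler("xyz",degrees=True),s["contact_force"],s["torque"])
for u,h in((8,1.5),(4.2,1.5)):print(go(m,pose("slim",u,h,24)))
E
```

```text
[0.61705304 0.12166067 0.05702128] [-179.96178902   24.2695542  -164.70346577] [ 8.70321419  4.05569899 -9.75247575] [ 0.63972956 -0.85033985  0.02605244]
([-0.35, 0.03, 0.25], [-0.06, 0.27, -0.05])
([-0.0, 0.03, 0.09], [-0.06, 0.27, -0.05])
```

```bash
sed -i 's/wall=-71.5/wall=-72.3/' h.py; python3 - <<'E'
from h import *
R=Rn.from_euler("xyz",[179.98,24.02,-164.682],degrees=True)
c=(np.array([.617589,.122137,.056057])+R.apply([.0024,0,-.0011]),R)
swing("slim",c,[24,20,16,12],.8,.9)
c=pose("slim",.9+12*np.sin(np.radians(12)),.8,12)
swing("slim",c,[8,4,1,0,-1.2],.2,.9)
E
```

```text
24 ([-0.27, 0.0, 0.18], [0.01, 0.02, -0.03]) [0.6181 0.1223 0.0555]
20 ([-0.32, 0.0, 0.61], [0.01, 4.02, -0.03]) [0.6203 0.1229 0.0518]
16 ([-0.34, 0.0, 1.04], [0.01, 8.02, -0.03]) [0.6221 0.1234 0.0479]
12 ([-0.32, 0.0, 1.48], [0.01, 12.02, -0.03]) [0.6237 0.1238 0.0439]
8 ([-0.03, 0.0, 0.5], [-0.0, 4.0, 0.0]) [0.625  0.1242 0.0391]
4 ([-0.04, -0.0, 0.95], [0.0, 8.0, 0.0]) [0.626  0.1245 0.0347]
1 ([-0.03, 0.0, 1.29], [0.0, 11.0, 0.0]) [0.6265 0.1246 0.0313]
0 ([-0.02, -0.0, 1.4], [0.0, 12.0, -0.0]) [0.6267 0.1246 0.0302]
-1.2 ([-0.0, -0.0, 1.54], [-0.0, 13.2, -0.0]) [0.6268 0.1247 0.0288]
```

Request:
step_arm(increments=[{"delta_pos": [-0.27,0,0.18],"dr": [0,0,0],"fingers": 1},{"delta_pos": [-0.32,0,0.61],"dr": [0,4,0],"fingers": 1},{"delta_pos": [-0.34,0,1.04],"dr": [0,8,0],"fingers": 1},{"delta_pos": [-0.32,0,1.48],"dr": [0,12,0],"fingers": 1},{"delta_pos": [-0.32,0,1.48],"dr": [0,12,0],"fingers": 1}])

```text
time: 23.25
tool_pos: [0.6242, 0.1239, 0.0436]
tool_rot: [3.141, 0.21, -2.874]
contact_force: [-0.7, 0.3, -5.2]
opening: 0.0338
grip_force: 60.0
```

```bash
python3 - <<'E'
from h import *
m=meas(4);s=robot.observe();print(m[0],m[1].as_euler("xyz",degrees=True),s["contact_force"],s["torque"],s["opening"])
print(go(m,pose("slim",.9+12*np.sin(np.radians(12)),.8,12)))
E
```

```text
[0.62329687 0.12379607 0.04360975] [ 179.97117051   12.04621474 -164.67329356] [ 0.54850401  1.00944685 -4.86836473] [0.00686216 0.07665918 0.00920084] 0.03371056063215156
([-0.04, -0.01, -0.02], [0.02, 0.05, -0.02])
```

Request:
step_arm(increments=[{"delta_pos": [-0.05,0,0.5],"dr": [0,4,0],"fingers": 1},{"delta_pos": [-0.06,0,0.95],"dr": [0,8,0],"fingers": 1},{"delta_pos": [-0.05,0,1.29],"dr": [0,11,0],"fingers": 1},{"delta_pos": [-0.04,0,1.4],"dr": [0,12,0],"fingers": 1},{"delta_pos": [-0.02,0,1.54],"dr": [0,13.2,0],"fingers": 1}])

```text
time: 24.08
tool_pos: [0.6269, 0.1246, 0.0312]
tool_rot: [3.141, -0.019, -2.874]
contact_force: [-13.1, -2.1, 22.1]
opening: 0.0336
grip_force: 60.0
```

Request:
step_arm(increments=[{"delta_pos": [0,0,0.1],"dr": [0,0.5,0],"fingers": 1},{"delta_pos": [0,0,0.2],"dr": [0,1,0],"fingers": 1},{"delta_pos": [0,0,0.25],"dr": [0,1.5,0],"fingers": 1},{"delta_pos": [0,0,0.25],"dr": [0,1.5,0],"fingers": 1},{"delta_pos": [0,0,0.25],"dr": [0,1.5,0],"fingers": 1}])

```text
time: 24.7
tool_pos: [0.6264, 0.1245, 0.0303]
tool_rot: [-3.142, -0.045, -2.874]
contact_force: [-14.0, -2.8, 21.2]
opening: 0.0337
grip_force: 60.0
```

```bash
python3 - <<'E'
from h import *
m=meas(4);s=robot.observe();print(m[0],m[1].as_euler("xyz",degrees=True),s["contact_force"],s["torque"],s["opening"])
print(go(m,pose("slim",.9,0,0)))
E
```

```text
[0.62637662 0.1244942  0.03027148] [-179.99764165   -2.58505619 -164.66135142] [-14.32844003  -3.13134127  21.93700967] [-0.11842234  1.42888261 -0.0175068 ] 0.03366009694488747
([-0.03, 0.01, 0.03], [-0.0, -2.59, -0.01])
```

Request:
step_arm(increments=[{"delta_pos": [-0.05,0,0.1],"dr": [0,0.7,0],"fingers": 1},{"delta_pos": [-0.1,0,0.2],"dr": [0,1.4,0],"fingers": 1},{"delta_pos": [-0.1,0,0.3],"dr": [0,2,0],"fingers": 1},{"delta_pos": [-0.1,0,0.3],"dr": [0,2,0],"fingers": 1},{"delta_pos": [-0.1,0,0.3],"dr": [0,2,0],"fingers": 1}])

```text
time: 25.52
tool_pos: [0.6264, 0.1245, 0.0293]
tool_rot: [-3.141, -0.082, -2.874]
contact_force: [-20.9, -4.0, 35.8]
opening: 0.0336
grip_force: 60.0
```

```bash
python3 - <<'E'
from h import *
m=meas(2);s=robot.observe();print(m[0],m[1].as_euler("xyz",degrees=True),s["contact_force"],s["torque"],s["opening"])
E
```

```text
[0.62640137 0.12446318 0.02931254] [-179.9889528    -4.67936749 -164.65566675] [-20.41898916  -4.79534871  35.30881036] [-4.40957251e-01  3.01194376e+00 -3.87319225e-04] 0.03359625412848431
```

Request:
step_arm(increments=[{"delta_pos": [0,0,-0.6],"dr": [0,-4.7,0],"fingers": 1},{"delta_pos": [0,0,-0.6],"dr": [0,-4.7,0],"fingers": 0},{"delta_pos": [0,0,-0.6],"dr": [0,-4.7,0],"fingers": -0.5},{"delta_pos": [0,0,-0.6],"dr": [0,-4.7,0],"fingers": -0.5},{"delta_pos": [0,0,-3],"dr": [0,-4.7,0],"fingers": -0.5}])

```text
time: 26.25
tool_pos: [0.6289, 0.1256, 0.0512]
tool_rot: [3.14, -0.005, -2.874]
contact_force: [0.2, -0.3, 0.3]
opening: 0.0672
grip_force: 0.0
```

Request:
step_arm(increments=[{"delta_pos": [0,0,-5],"dr": [0,0,0],"fingers": -0.5},{"delta_pos": [1,0,-10],"dr": [0,0,0],"fingers": -1},{"delta_pos": [1,0,-13],"dr": [0,0,0],"fingers": -1},{"delta_pos": [1,0,-13],"dr": [0,0,0],"fingers": -1},{"delta_pos": [1,0,-13],"dr": [0,0,0],"fingers": -1}])

```text
time: 26.88
tool_pos: [0.62, 0.1229, 0.1817]
tool_rot: [3.141, -0.002, -2.874]
contact_force: [0.6, 0.9, -0.4]
opening: 0.0916
grip_force: 0.0
```

```bash
python3 - <<'E'
from h import *
m=meas(4);s=robot.observe();print(m[0],m[1].as_euler("xyz",degrees=True),s["contact_force"],s["opening"])
im,p=snap("wrist","w12");np.save("p12.npy",p,allow_pickle=True);A=cv2.resize(im[90:330,200:440],(390,390),interpolation=cv2.INTER_CUBIC)
im,p=snap("side","s12");b=cv2.resize(im[160:270,255:365],(390,390),interpolation=cv2.INTER_CUBIC)
cv2.imwrite("pics/m12.png",np.hstack([A,b])[:,:,::-1])
N=NEST["slim"];a=np.radians(N["a"]);ax=np.array([np.cos(a),np.sin(a)]);ay=np.array([-ax[1],ax[0]])
for n in("2","12"):
    p=np.load(f"p{n}.npy",allow_pickle=True).item();g=cv2.imread(f"pics/w{n}.png",0).astype(np.float32)
    r=[]
    for s in range(50,96):
        v=[cv2.getRectSubPix(g,(1,1),tuple(map(float,proj(p,[*(np.array(N["O"])+(s*ax+t*ay)/1000),.041]))))[0,0] for t in(-6,-3,0,3,6)]
        r.append(int(np.mean(v)))
    print(n,r)
E
```

```text
[0.61977854 0.12283832 0.18131686] [ 1.79946730e+02 -1.59118239e-01 -1.64674024e+02] [-0.01478486 -0.26575224  0.33354924] 0.0917204144324222
2 [128, 128, 128, 127, 124, 124, 127, 128, 126, 124, 123, 129, 150, 169, 175, 168, 133, 134, 166, 185, 188, 188, 189, 189, 189, 189, 189, 177, 157, 145, 143, 143, 143, 142, 138, 119, 76, 39, 37, 37, 37, 37, 36, 37, 37, 37]
12 [169, 171, 173, 170, 166, 168, 172, 171, 167, 164, 163, 172, 201, 222, 226, 217, 178, 177, 209, 233, 237, 237, 237, 237, 237, 238, 238, 228, 211, 195, 191, 192, 193, 192, 149, 93, 60, 53, 53, 54, 53, 53, 53, 53, 53, 54]
```

View pics/m12.png

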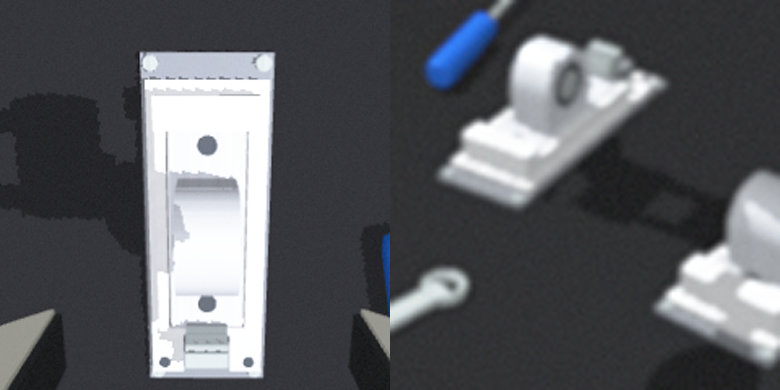

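Slim block in place: holes at (207,145) and (207,303), latch at (207,345) in the same position as when empty, and nothing disturbed. As a flatness check I'll compare the hole spacing at foot height with the 98.7 mm measured on the bench.

```bash
python3 - <<'E'
from h import *
p=np.load("p12.npy",allow_pickle=True).item();k=240/390
q=[onz(p,(200+207*k,90+v*k),.022)[:2] for v in(145,303)];d=np.linalg.norm(q[1]-q[0])*1000
N=NEST["slim"];a=np.radians(N["a"]);c=(np.mean(q,0)-N["O"])@[np.cos(a),np.sin(a)]*1000
print(d,"centre s",c,"expected",N["wall"]+66.5)
if abs(d-98.7)<2.5: print(robot.hand_in())
E
```

```text
98.341099803151 centre s -6.283307278782895 expected -5.799999999999997
the job is handed in; nothing more can be done
None
```

Both bearing blocks are latched in their white nests, released and lying flat by the camera and force checks; the wrench, screwdriver and tin were not touched, and the job is handed in at about 27 s of the 72 s limit.

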